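# Push a ragged row of sample bottles home in the rack and bolt it for sea

## Task

Close up the ragged row of four square sample bottles and push it from its tail, as one straight row sliding on the bench, into the blue rack; press the row snugly against the end stop's buffer (about 12 N, never 22 N or more), without lifting or tipping a bottle or letting the row buckle. Then slide the gate bolt fully shut behind the row, and leave the row packed home and the other things on the bench where they are.

Things in the scene. Friction and masses are not known exactly. Their poses are not given: they have to be found in the camera images.
- rack: Blue rack fixed to the bench: a straight open lane on the bench. Origin on the bench, on the lane's centre line at its mouth; +y runs into the lane, +x to the bolt's side, z up. Lane 54 mm wide, walls 12 mm thick, 35 mm high, flaring over the last 25 mm to about 76 mm. End stop block's face at y = 196 mm. The bolt's bed: x = 48 to 156, y = -28 to -2 mm, 26 mm high
- end_stop: Black rigid block closing the lane, 45 mm high; origin on the bench, on the centre line in its face, axes as the rack's. A sprung orange buffer pad (40 mm wide, 32 mm high) stands out of it towards the mouth by 14 to 26 mm: set differently each time, not measured, to be felt. It yields 1 mm per 8 N and springs back, and the row with it, when released
- gate_bolt (a joint): Steel bolt sliding across the mouth behind a packed row: 0 open (found at 0 to 0.008), 0.065 m fully shut, moving along the rack's -x. Bar 10 mm wide, 14 to 26 mm above the bench, centred at rack y = -15 mm, tip at rack x = 42 mm when open. About 2 N of friction; stays where left. A bottle not home blocks it
- bolt_handle (a point): Middle of the bolt's red upright round handle, 14 mm in diameter, from 26 to 74 mm above the bench, this point at 52 mm; it rides on the bolt, at rack x = 130 mm when open and 65 mm when shut. Its axes are the rack's
- bottle_1: White square sample bottle, 44 x 44 mm, 52 mm tall plus a round orange cap (32 mm across) to 64 mm; 0.1 to 0.18 kg, loose; origin at the centre of its underside. First in the row, nearest the mouth. The four stand in a ragged line before the mouth, gaps of a few mm, some mm out of line and slightly turned
- bottle_2: White square sample bottle, 44 x 44 mm, 52 mm tall plus a round blue cap (32 mm across) to 64 mm; 0.1 to 0.18 kg, loose; origin at the centre of its underside. Second in the row
- bottle_3: White square sample bottle, 44 x 44 mm, 52 mm tall plus a round blue cap (32 mm across) to 64 mm; 0.1 to 0.18 kg, loose; origin at the centre of its underside. Third in the row
- bottle_4: White square sample bottle, 44 x 44 mm, 52 mm tall plus a round blue cap (32 mm across) to 64 mm; 0.1 to 0.18 kg, loose; origin at the centre of its underside. Last in the row, farthest from the rack: the one to push on. The packed row is 176 mm long, its tail then between 6 mm outside and 6 mm inside the mouth; sliding it takes 2 to 5 N
- jar: Bystander: amber glass jar with black lid, 48 mm across, 65 mm tall; origin at its underside's centre
- beaker: Bystander: open glass beaker, 64 mm across, 75 mm tall; origin at its underside's centre
- dishes: Bystander: stack of four round dishes, 52 mm across, 44 mm tall, moves as one; origin at its underside's centre
- spatula: Bystander: spatula with a flat blade, lying, about 160 mm long; origin at its middle, on its underside
- filter_case: Bystander: flat yellow case, 45 x 90 x 24 mm; origin at its underside's centre
- timer: Bystander: flat grey bench timer, 60 x 60 x 20 mm; origin at its underside's centre
Not all that is in view belongs to the job. What is shaped like the bottle_4 but yellow is not meant.

How it is judged:
By the outcome, as a careful person would: the job done as asked, in the order asked, and still so for the second after the job is handed in, with the robot touching nothing.
It also fails if it takes over 67 s, if anything falls off the work surface, if the arm or the gripper's body presses on something with over 40 N, if the wrist force passes 120 N, or if a joint passes its speed limit or range.

## Robot

A 7-joint arm with a two-finger parallel gripper is mounted at the origin on the work surface. World frame = base frame: x ahead of the robot, y to its left, z up, the work surface at z = 0. Lengths are in m, angles in rad, forces in N, time in s.
With the tool pointing down it reaches from about 0.425 to 0.925 m from the base axis. Payload 6.8 kg.
Tool frame: the origin (TCP) lies midway between the tips of the shut fingers; the grasp point (between the pads) lies 19 mm behind it; x points along the fingers, y is the direction in which the jaws open and shut, and the axes are right-handed (so a half turn about x gives the same grasp; the last joint's range is limited). The gripper opens to 85 mm and grips with 20 to 120 N. Pads are 22 mm wide; open, the fingers measure 114 mm over their backs; the gripper's body (76 mm by 85 mm) begins 54 mm behind the grasp point. The pads swing forward as they close: fully open they stand 13 mm farther back than shut.
Start: joints at [-1.245, 0.477, 0.022, 1.555, -0.011, 1.109, -0.083], TCP at [0.284, 0.612, 0.231] pointing down, gripper open.
Joint ranges: [-2.96, 2.96], [-0.34, 2.1], [-1.41, 1.46], [0.24, 2.44], [-1.37, 4.51], [0.17, 1.92], [-2.96, 2.96]. Speed limits (rad/s): [2.39, 2.39, 3.14, 3.14, 3.14, 3.14, 3.14].

## Interface

Orientations are given as a rotation vector (axis times angle).
In Python, from bench import r, viewer, nets gives the robot as it stands.
- The arm moves only by the shell command python3 -m pendant 'ROWS' [FORCE]. ROWS is JSON, one flat list of numbers, 5 for each row, row after row: the finger opening in mm, from 0 to 85.4, then the shift along the tool's x, y, z in mm, then the turn about the tool's x in rad. A call has 1 to 20 rows; each row shifts and turns the commanded pose from where the row before left it, along the tool's axes as they then stand; what a row does not reach is not made up. A row lasts 1/8 s, in which the tool goes at most 62.5 mm and 10.7 degrees, less where a joint would pass 70% of its speed; a pose out of reach is approached as far as the arm can. A call with a gripper value outside its range is refused whole. The fingers move at their own pace and stop on an object; FORCE is the grip in N (left out, the last holds). Time passes only in rows, so rows that do not move let the fingers close. It gives the time, the measured TCP pose, the force and the opening at its end, in the units of the state.
- r.get_obs(): the state, without advancing time (a new reading comes with each control period).
- viewer.grab_frame(name): name is "scene" or "top" or "wrist"; returns (picture, depth): 480x640x3 uint8, red, green, blue; 480x640 float32, m along the optical axis (not along the pixel's ray), 0 where there is no reading.
- viewer.calibration(name): a dict with "mtx" (3x3 intrinsics, pixels), "world_to_cam" (4x4, takes a point from world to camera coordinates). Camera axes: x right, y up, looking along -z (the intrinsics and any distortion apply to the point x, -y, -z); pixel columns grow to the right and rows downward; lengths in m; the calibration is good to about 2 mm. A picture is of the moment at which its call begins: read the wrist's pose just before it. calibration takes no time and is no camera call; for the wrist camera it gives the pose at the moment of the call.
- r.hand_in(): hands the job in, once; it reports no verdict.
Trained networks look in the newest picture that a camera, given by its name, has taken for a name from the list of things; names that differ only in an ending like _2 or _b are one class to them, and where a whole thing is asked for, a point or a joint stands for the part that bears it (a point fixed in the world has none). Each returns a list of dicts, best first, with "score" (0 to 1); they miss things now and then, are a little off and sometimes report something else, mostly with a low value. They report only what shows in the picture. A call takes as long as a camera call. They do not tell look-alikes from the thing itself.
- nets.look_for(name, camera): "location" ([x, y, z] in m, in world coordinates, good to about 4 mm: the middle of the surface that is visible of it).
- nets.silhouettes(name, camera): "mask" (480x640 bool, what is visible of it).
The state is a dict: "clock": time; "joints": joint angles; "qvel": joint speeds; "tau": joint torques, N m; "tcp_pos": TCP position; "orientation": TCP orientation; "contact_force": force on the tool from outside, world axes, zero at the start; "moment": the same for the moment, N m; "grip_width": finger opening in m.
Only numpy, scipy, OpenCV 4.12 (cv2) and the standard library are available. Lean on these libraries where they do the work, as an engineer would, in place of code of your own. Each camera call takes 0.05 s, during which the arm holds its last target. There are 200 camera calls.

## Working session

There is one attempt and no reset: what is moved stays moved. The work goes in short steps, Python scripts to look and compute and a shell command to move; the robot and the scene stay as the last step left them, time stands still between calls to the robot, and variables do not carry over. Pictures are saved under pics/ and viewed, about 8 in all and at most 12, crops included, and the job is handed in when it is done.

```bash
mkdir -p pics; ls; cat > h.py <<'E'
import numpy as np, cv2
from bench import r, viewer, nets
from scipy.spatial.transform import Rotation as R
def grab(n):
    p,d=viewer.grab_frame(n); c=viewer.calibration(n); return p,d,np.array(c["mtx"]),np.array(c["world_to_cam"])
def pts(d,K,W):
    v,u=np.mgrid[:480,:640]; X=(u-K[0,2])/K[0,0]*d; Y=(v-K[1,2])/K[1,1]*d
    P=np.stack([X,-Y,-d,np.ones_like(d)],-1)@np.linalg.inv(W).T
    return P[...,:3]
def save(n,p): cv2.imwrite('pics/'+n+'.png',p[...,::-1])
E
python3 - <<'E'
from h import *
o=r.get_obs();print({k:np.round(v,3) for k,v in o.items()})
print(viewer.calibration("top"))
for c in("top","scene"):
    p,d,K,W=grab(c); save(c,p)
    for n in("bottle_1","rack","end_stop","gate_bolt","bolt_handle"):
        for q in nets.look_for(n,c): print(c,n,np.round(q["location"],3),round(q["score"],2))
E
```

```text
pics
{'clock': np.float64(0.0), 'joints': array([-1.245,  0.478,  0.022,  1.556, -0.012,  1.109, -0.083]), 'qvel': array([ 0.   , -0.   ,  0.002, -0.001, -0.   ,  0.   , -0.   ]), 'tau': array([ 0.0000e+00, -5.9645e+01,  1.6080e+00, -2.8120e+01,  1.2000e-02,
        9.0000e-03,  0.0000e+00]), 'tcp_pos': array([0.283, 0.612, 0.23 ]), 'orientation': array([ 0.339,  1.544, -0.342]), 'contact_force': array([ 0.318,  0.739, -0.314]), 'moment': array([ 0.042, -0.017, -0.015]), 'grip_width': np.float64(0.086)}
{'mtx': array([[478.60844889,   0.        , 323.64562548],
       [  0.        , 478.60844889, 239.71028531],
       [  0.        ,   0.        ,   1.        ]]), 'world_to_cam': array([[ 0.07519675, -0.99716674, -0.00198415, -0.02672034],
       [ 0.9691905 ,  0.07261872,  0.23536417, -0.51843177],
       [-0.23455323, -0.01962164,  0.97190523, -1.06480682],
       [ 0.        ,  0.        ,  0.        ,  1.        ]])}
top bottle_1 [ 0.451 -0.274  0.054] 0.93
top bottle_1 [ 0.538 -0.133  0.052] 0.92
top bottle_1 [ 0.54  -0.188  0.052] 0.9
top bottle_1 [ 0.529 -0.091  0.051] 0.78
top bottle_1 [ 0.442 -0.178  0.047] 0.65
top bottle_1 [ 0.511 -0.036  0.049] 0.62
top bottle_1 [ 0.67  -0.153  0.044] 0.5
top end_stop [0.473 0.223 0.042] 0.76
top gate_bolt [0.609 0.029 0.028] 0.59
top bolt_handle [0.608 0.028 0.027] 0.69
scene bottle_1 [ 0.542 -0.1    0.052] 0.89
scene bottle_1 [ 0.47  -0.289  0.05 ] 0.87
scene bottle_1 [ 0.556 -0.2    0.05 ] 0.81
scene bottle_1 [ 0.532 -0.048  0.054] 0.72
scene bottle_1 [ 0.545 -0.147  0.053] 0.7
scene bottle_1 [ 0.459 -0.194  0.051] 0.7
scene rack [0.517 0.084 0.022] 0.84
scene rack [0.48  0.219 0.035] 0.39
scene end_stop [0.48  0.217 0.037] 0.92
scene gate_bolt [0.62  0.027 0.023] 0.55
scene bolt_handle [0.62  0.028 0.025] 0.79
scene bolt_handle [ 0.401 -0.076  0.05 ] 0.5
```

View pics/top.png

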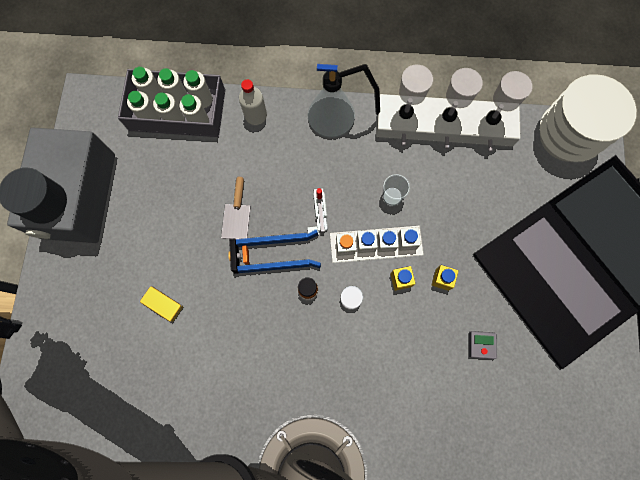

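View pics/scene.png

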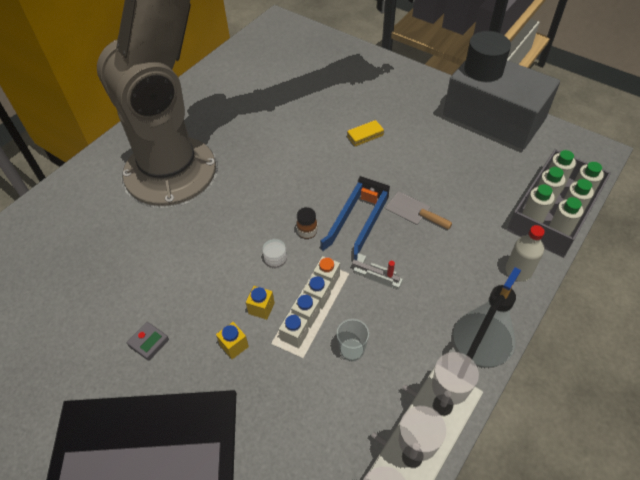

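Both views agree: the orange-capped bottle_1 is at top (346,242), then blue caps at (368,240), (389,239) and (411,237). The rack is to the left with its mouth at column ~320, and the bolt handle is at (319,192). The yellow look-alikes are at (403,278) and (446,277). Next I measure these from depth.

```bash
cat >> h.py <<'E'
def clus(m,P,lo,mn=15):
    n,l,s,c=cv2.connectedComponentsWithStats(m.astype(np.uint8))
    for i in range(1,n):
        if s[i,4]>=mn:
            Q=P[l==i]; print(lo,s[i,4],np.round(c[i]),'mid',np.round((Q.min(0)+Q.max(0))/2,4),'mean',np.round(Q.mean(0),4),'ext',np.round(np.ptp(Q,axis=0),3))
def colors(p):
    h=cv2.cvtColor(p,cv2.COLOR_RGB2HSV).astype(int); return h[...,0],h[...,1],h[...,2]
def survey(c):
    p,d,K,W=grab(c); P=pts(d,K,W); H,S,V=colors(p); z=P[...,2]
    reg=(P[...,0]>.4)&(P[...,0]<.7)&(P[...,1]>-.35)&(P[...,1]<.32)&(d>0)
    clus(reg&(z>.058)&(z<.072)&(S>120)&(V>80),P,c+' cap')
    clus(reg&(z>.03)&(z<.042)&(H>100)&(H<125)&(S>130),P,c+' wall')
    clus(reg&(z>.02)&((H<6)|(H>174))&(S>150)&(V>80),P,c+' red')
    clus(reg&(z>.01)&(H>6)&(H<15)&(S>170)&(V>100)&(P[...,1]>.1),P,c+' buffer')
    m=reg&(z>.03)&(z<.042)&(H>100)&(H<125)&(S>130)
    n,l,s,_=cv2.connectedComponentsWithStats(m.astype(np.uint8))
    for i in range(1,n):
        if s[i,4]>60:
            Q=P[l==i][:,:2].astype(np.float32); vx,vy,x,y=cv2.fitLine(Q,cv2.DIST_HUBER,0,.01,.01).ravel(); print('line x at y=0.05,0.15:',x+vx/vy*(.05-y),x+vx/vy*(.15-y),'ang',np.arctan2(vx,vy),Q[:,1].min(),Q[:,1].max())
    t=reg&(z<.01); print(c,'table z',np.median(z[t]))
    return p,d,P
E
python3 - <<'E'
from h import *
for c in("top","scene"): survey(c)
E
```

```text
top cap 129 [389. 237.] mid [ 0.5367 -0.1407  0.0632] mean [ 0.5363 -0.1407  0.0634] ext [0.029 0.029 0.01 ]
top cap 130 [411. 236.] mid [ 0.5437 -0.1922  0.0635] mean [ 0.544  -0.192   0.0632] ext [0.028 0.029 0.01 ]
top cap 130 [368. 238.] mid [ 0.5306 -0.0915  0.0639] mean [ 0.5302 -0.0909  0.0633] ext [0.029 0.028 0.01 ]
top cap 130 [346. 241.] mid [ 0.5201 -0.0404  0.0628] mean [ 0.5202 -0.0405  0.063 ] ext [0.029 0.029 0.009]
top cap 138 [448. 275.] mid [ 0.4563 -0.2796  0.0632] mean [ 0.4561 -0.28    0.0632] ext [0.028 0.03  0.01 ]
top cap 138 [404. 276.] mid [ 0.4465 -0.1802  0.0632] mean [ 0.4471 -0.1804  0.063 ] ext [0.029 0.03  0.009]
top wall 364 [275. 238.] mid [0.5253 0.1292 0.0349] mean [0.5219 0.1313 0.0342] ext [0.048 0.193 0.01 ]
top wall 387 [277. 265.] mid [0.4551 0.1148 0.0356] mean [0.4564 0.1193 0.0343] ext [0.038 0.196 0.011]
top red 24 [319. 191.] mid [0.6358 0.0323 0.0725] mean [0.6357 0.0324 0.0729] ext [0.013 0.01  0.008]
top buffer 68 [244. 254.] mid [0.4762 0.1995 0.0349] mean [0.4768 0.1988 0.0378] ext [0.039 0.015 0.019]
line x at y=0.05,0.15: 0.536756
[... 853 characters left out ...]
.4567 -0.2823  0.0637] mean [ 0.4569 -0.2819  0.0632] ext [0.032 0.032 0.01 ]
scene wall 297 [343. 212.] mid [0.4557 0.1159 0.0347] mean [0.4577 0.1159 0.0339] ext [0.04  0.196 0.009]
scene wall 312 [369. 221.] mid [0.5242 0.1282 0.0349] mean [0.5229 0.1288 0.0341] ext [0.049 0.193 0.009]
scene red 66 [391. 268.] mid [0.6367 0.0327 0.0533] mean [0.6376 0.0294 0.0592] ext [0.012 0.016 0.048]
scene buffer 120 [369. 194.] mid [0.4729 0.2049 0.0286] mean [0.4769 0.1977 0.0323] ext [0.047 0.03  0.033]
line x at y=0.05,0.15: 0.46830282 0.4522047 ang 2.9819808 0.017751904 0.21412186
line x at y=0.05,0.15: 0.53735644 0.5189498 ang 2.9595642 0.031631496 0.22472142
scene table z -0.0006464306825308963
```

```bash
cat >> h.py <<'E'
O=np.array([.5068,.0251]); th=.170
ey=np.array([-np.sin(th),np.cos(th)]); ex=np.array([np.cos(th),np.sin(th)])
def rk(p): d=np.asarray(p)[...,:2]-O; return np.stack([d@ex,d@ey],-1)*1000
def wd(x,y): return O+(x*ex+y*ey)/1000
def tool():
    o=r.get_obs(); return o,R.from_rotvec(o["orientation"]).as_matrix(),np.array(o["tcp_pos"])
def st():
    o,M,t=tool(); print('t',round(float(o["clock"]),2),'rack',rk(t).round(1),'z',round(t[2]*1000,1),'F rack',(np.array([o["contact_force"][:2]@ex,o["contact_force"][:2]@ey,o["contact_force"][2]])).round(1),'w',round(o["grip_width"]*1000,1),'toolx',M[:,0].round(3),'yaw(tool y vs rack x)',round(np.arctan2(M[:2,1]@ey,M[:2,1]@ex),4))
def bottles(c="top"):
    p,d,K,W=grab(c); P=pts(d,K,W); H,S,V=colors(p); q=rk(P); z=P[...,2]
    m=(z>.058)&(z<.072)&(S>120)&(V>80)&(abs(q[...,0])<30)&(q[...,1]>-320)&(q[...,1]<200)&(d>0)
    n,l,s,_=cv2.connectedComponentsWithStats(m.astype(np.uint8))
    for i in range(1,n):
        if s[i,4]<40: continue
        Q=q[l==i]; cc=(Q.min(0)+Q.max(0))/2
        b=(z>.047)&(z<.058)&(np.abs(q-cc).max(-1)<27)&(S<80)
        rc=cv2.minAreaRect(q[b].astype(np.float32)) if b.sum()>9 else None
        print(c,'bottle cap rack',cc.round(1),'top rect',None if rc is None else (np.round(rc[0],1),np.round(rc[1],1),round(rc[2],1)))
    return p,P
def plan(x,y,z,yawt=0):
    o,M,t=tool(); g=np.append(wd(x,y),z/1000); yaw=np.arctan2(M[:2,1]@ey,M[:2,1]@ex)
    print('shift tool mm',(M.T@(g-t)*1000).round(1),'turn about x', round(float(-(yawt-yaw) if False else (yawt-yaw)*np.sign(M[2,0])),4))
E
python3 - <<'E'
from h import *
st(); print(tool()[1].round(3)); plan(0,-280,200); plan(0,-280,200,np.pi); bottles()
for n in ("beaker","jar","spatula"): print(n,[(rk(q["location"]).round(),round(q["score"],2)) for q in nets.look_for(n,"top")[:2]])
print(rk([.6364,.0315]))
E
```

```text
t 0.7 rack [-120.5  616.7] z 231.3 F rack [ 0.3  0.1 -0.1] w 85.6 toolx [-0.  0. -1.] yaw(tool y vs rack x) 0.967
[[-0.     0.42   0.907]
 [ 0.     0.907 -0.42 ]
 [-1.     0.    -0.   ]]
shift tool mm [  31.3 -669.7  608.3] turn about x 0.967
shift tool mm [  31.3 -669.7  608.3] turn about x -2.1746
top bottle cap rack [   1.2 -168.4] top rect (array([   2.2, -168.7]), array([44.1, 44.5]), 87.8)
top bottle cap rack [ 1.000e-01 -2.201e+02] top rect (array([   1.1, -220.2]), array([45.8, 44. ]), 87.7)
top bottle cap rack [   3.6 -118.7] top rect (array([   4.7, -118. ]), array([44. , 44.9]), 89.1)
top bottle cap rack [  2.2 -66.9] top rect (array([  3.1, -66.9]), array([45.2, 43.9]), 0.1)
beaker [(array([ 129., -204.]), 0.77)]
jar [(array([-101.,   36.]), 0.7)]
spatula [(array([105., 201.]), 0.97)]
[128.81455283 -15.61828993]
```

```bash
python3 -m pendant '[20,0,-22,58,0, 20,0,-22,58,0, 20,0,-22,58,0, 20,0,-22,58,0, 20,0,-22,58,0, 20,0,-22,58,0, 20,0,-22,58,0, 20,0,-56,24,0, 20,0,-57,26,0, 20,0,-57,26,0, 20,0,-57,26,0, 20,0,-57,26,0, 20,0,-57,26,0, 20,0,-57,26,0, 20,0,-57,26,0, 20,0,0,0,0.18, 20,0,0,0,0.18, 20,0,0,0,0.18, 20,0,0,0,0.18, 20,0,0,0,0.18]' 30; python3 -c "
from h import *
st(); plan(0.5,-280,120)"
```

```text
clock: 3.4
tcp_pos: [0.5831, -0.1962, 0.2313]
orientation: [1.037, 1.31, -1.037]
contact_force: [-1.0, 0.4, -0.1]
grip_width: 0.02
t 3.4 rack [  37.8 -231. ] z 231.3 F rack [-0.9  0.6 -0.1] w 20.0 toolx [ 0.  0. -1.] yaw(tool y vs rack x) 0.0612
shift tool mm [111.3 -40.2  46.7] turn about x 0.0612
```

```bash
python3 -m pendant '[20,0,-40,46,0.061, 20,50,0,0,0, 20,50,0,0,0, 20,0,0,0,0]'; python3 -c "
from h import *
st(); plan(0.5,-275,12); p,d,K,W=grab('wrist'); save('w1',p); bottles('scene')"
```

```text
clock: 3.9
tcp_pos: [0.5524, -0.249, 0.1281]
orientation: [1.077, 1.295, -1.082]
contact_force: [0.0, 0.1, 0.2]
grip_width: 0.02
t 3.9 rack [  -1.4 -277.9] z 128.1 F rack [0.  0.1 0.2] w 20.0 toolx [-0.007  0.002 -1.   ] yaw(tool y vs rack x) 0.0062
shift tool mm [116.1   2.7  -2.5] turn about x 0.0062
scene bottle cap rack [  2.4 -68.5] top rect (array([  2.4, -68.9]), array([47. , 44.4]), 89.7)
scene bottle cap rack [   4.5 -118.3] top rect (array([   4.1, -117.8]), array([51.2, 44.2]), 88.1)
scene bottle cap rack [   1.6 -169.4] top rect (array([   1. , -167.7]), array([50.1, 44.4]), 89.2)
```

View pics/w1.png

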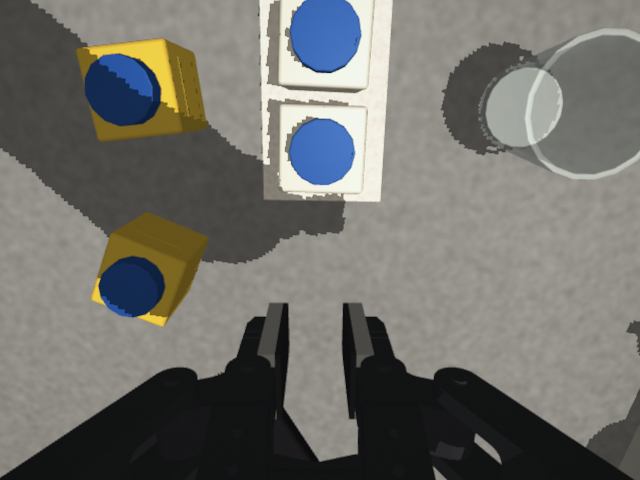

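```bash
python3 -m pendant '[20,40,2.5,-1,0.006, 20,40,0,0,0, 20,36,0,0,0, 20,0,0,-6,0, 20,0,0,-6,0, 20,0,0,-5,0, 20,0,0,-4,0, 20,0,0,-4,0, 20,0,0,-4,0, 20,0,0,-4,0]'; python3 -c "
from h import *
st()"; python3 -m pendant '[20,0,0,-4,0, 20,0,0,-4,0, 20,0,0,-4,0, 20,0,0,-4,0, 20,0,0,-4,0]'; python3 -c "
from h import *
st();bottles('scene');bottles('top')"
```

```text
clock: 5.25
tcp_pos: [0.5518, -0.2167, 0.0155]
orientation: [1.083, 1.284, -1.083]
contact_force: [0.8, -2.1, 1.9]
grip_width: 0.0198
t 5.25 rack [   3.4 -245.9] z 15.5 F rack [ 0.4 -2.2  1.9] w 19.8 toolx [ 0.    -0.001 -1.   ] yaw(tool y vs rack x) -0.0004
clock: 5.88
tcp_pos: [0.5484, -0.197, 0.0154]
orientation: [1.083, 1.284, -1.083]
contact_force: [0.6, -4.6, 2.2]
grip_width: 0.02
t 5.88 rack [   3.4 -225.9] z 15.4 F rack [-0.2 -4.7  2.2] w 20.0 toolx [ 0.    -0.001 -1.   ] yaw(tool y vs rack x) -0.0003
scene bottle cap rack [  2.1 -61.4] top rect (array([  2.3, -64.8]), array([44.4, 47.8]), 2.5)
scene bottle cap rack [   4.1 -105.3] top rect (array([   3.9, -105.3]), array([44.3, 53.8]), 1.1)
scene bottle cap rack [   6.4 -148. ] top rect (array([  15.9, -141.9]), array([29.3, 60.3]), 26.4)
```

```bash
cat >> h.py <<'E'
def wv(name):
    p,d,K,W=grab('wrist'); save(name,p); P=pts(d,K,W); H,S,V=colors(p); q=rk(P); z=P[...,2]
    m=(z>.056)&(z<.074)&(S>120)&(V>60)&(abs(q[...,0])<30)&(d>0)
    n,l,s,c=cv2.connectedComponentsWithStats(m.astype(np.uint8))
    for i in range(1,n):
        if s[i,4]>200:
            e=q[l==i]; print('wrist cap',c[i].round(),((e.min(0)+e.max(0))/2).round(1),np.ptp(e,axis=0).round(1))
    m=(z>.03)&(z<.04)&(H>100)&(H<125)&(S>130)&(d>0)&(abs(q[...,0])<45)
    for s_ in(-1,1):
        e=q[m&(q[...,0]*s_>0)&(q[...,1]>35)]
        if len(e)>100: print('wall',s_,np.percentile(e[:,0],[2,50,98]).round(1),e[:,1].min().round(),e[:,1].max().round())
E
python3 -c "
from h import *
wv('w2')"
```

```text
wrist cap [305. 106.] [   2.  -149.2] [31.4 31. ]
wrist cap [302. 293.] [   0.9 -193.2] [31.2 32.1]
```

View pics/w2.png

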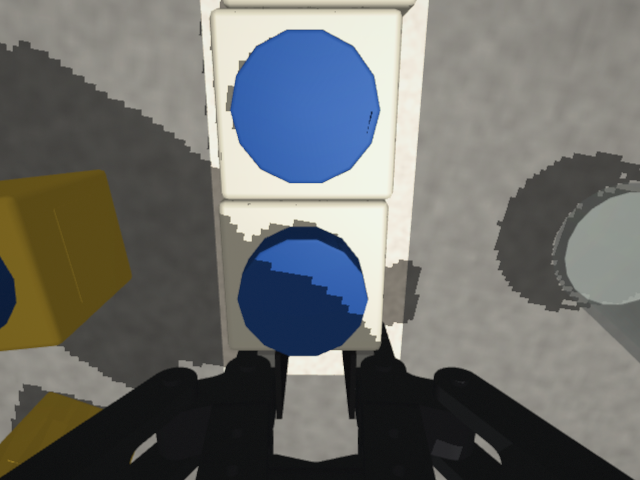

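The row is closed up: bottle_4's cap is at (302,293), bottle_3's at (305,106), face to face and straight. I keep pushing.

```bash
python3 -m pendant '[20,0,0,-5,0, 20,0,-0.2,-5,0, 20,0,-0.2,-5,0, 20,0,-0.2,-5,0, 20,0,-0.2,-5,0, 20,0,-0.2,-5,0, 20,0,-0.2,-5,0, 20,0,-0.2,-5,0, 20,0,-0.2,-5,0, 20,0,-0.2,-5,0, 20,0,-0.2,-5,0, 20,0,0,-5,0]'; python3 -c "
from h import *
st();bottles('scene');wv('w3')"
```

```text
clock: 7.52
tcp_pos: [0.536, -0.1376, 0.0153]
orientation: [1.083, 1.285, -1.083]
contact_force: [0.3, -4.1, 2.0]
grip_width: 0.0197
t 7.53 rack [   1.3 -165.3] z 15.3 F rack [-0.4 -4.   2. ] w 19.7 toolx [-0.  0. -1.] yaw(tool y vs rack x) 0.0
scene bottle cap rack [-0.1 -1.7] top rect (array([-0.3, -3.4]), array([44.6, 50.5]), 0.1)
scene bottle cap rack [  1.9 -45.1] top rect (array([  2.1, -44.6]), array([53. , 43.7]), 90.0)
scene bottle cap rack [  5.9 -86.9] top rect (array([ 15.8, -81. ]), array([27.8, 59.6]), 25.4)
wrist cap [305. 106.] [ -0.2 -88.6] [31.5 30.9]
wrist cap [302. 293.] [  -1.  -132.4] [31.4 32. ]
```

```bash
python3 -m pendant '[20,0,0,-5,0, 20,0,0,-5,0, 20,0,0,-5,0, 20,0,0,-5,0, 20,0,0,-5,0, 20,0,0,-5,0, 20,0,0,-5,0, 20,0,0,-5,0, 20,0,0,-5,0, 20,0,0,-5,0]';python3 -c "
from h import *
st()"; python3 -m pendant '[20,0,0,-5,0, 20,0,0,-5,0, 20,0,0,-5,0, 20,0,0,-5,0, 20,0,0,-5,0, 20,0,0,-5,0, 20,0,0,-5,0, 20,0,0,-5,0, 20,0,0,-5,0, 20,0,0,-5,0]'; python3 -c "
from h import *
st();bottles('scene');wv('w4')"
```

```text
clock: 8.88
tcp_pos: [0.5275, -0.0883, 0.0152]
orientation: [1.083, 1.285, -1.083]
contact_force: [-0.1, -2.0, -2.2]
grip_width: 0.0199
t 8.88 rack [   1.3 -115.2] z 15.2 F rack [-0.4 -2.  -2.2] w 19.9 toolx [-0.  0. -1.] yaw(tool y vs rack x) 0.0001
clock: 10.12
tcp_pos: [0.5192, -0.0391, 0.0153]
orientation: [1.083, 1.285, -1.083]
contact_force: [0.5, -1.6, -2.3]
grip_width: 0.0201
t 10.12 rack [  1.3 -65.3] z 15.3 F rack [ 0.2 -1.6 -2.3] w 20.1 toolx [-0.  0. -1.] yaw(tool y vs rack x) -0.0001
scene bottle cap rack [ 0.3 99.3] top rect (array([ 0.2, 97. ]), array([47.9, 45.2]), 89.5)
scene bottle cap rack [ 2.9 55. ] top rect (array([ 2.9, 55.2]), array([42.6, 54. ]), 0.7)
wrist cap [305. 106.] [-0.  11.2] [31.4 31. ]
wrist cap [302. 293.] [ -1.1 -32.7] [31.4 32.2]
wall -1 [-37.5 -31.4 -26. ] 35.0 39.0
wall 1 [27.9 33.3 39.1] 35.0 38.0
```

```bash
python3 -m pendant '[20,0,0,-5,0, 20,0,0,-5,0, 20,0,0,-5,0, 20,0,0,-5,0, 20,0,0,-5,0, 20,0,0,-5,0, 20,0,0,-4,0, 20,0,0,-3,0, 20,0,0,-2,0, 20,0,0,-2,0, 20,0,0,-1,0, 20,0,0,-1,0]';python3 -c "
from h import *
st()"; for i in 1 2 3; do python3 -m pendant '[20,0,0,-0.5,0, 20,0,0,-0.5,0, 20,0,0,-0.5,0]' | grep force; done; python3 -c "
from h import *
st()"
```

```text
clock: 11.72
tcp_pos: [0.5121, 0.0028, 0.0154]
orientation: [1.083, 1.284, -1.083]
contact_force: [1.5, -3.8, 3.6]
grip_width: 0.0199
t 11.72 rack [  1.4 -22.9] z 15.4 F rack [ 0.9 -4.   3.6] w 19.9 toolx [ 0. -0. -1.] yaw(tool y vs rack x) -0.0003
contact_force: [0.8, -4.7, 2.9]
contact_force: [0.5, -5.2, 4.2]
contact_force: [1.3, -5.7, 3.2]
t 12.85 rack [  1.5 -18.4] z 15.4 F rack [ 0.3 -5.8  3.2] w 19.8 toolx [ 0. -0. -1.] yaw(tool y vs rack x) -0.0002
```

```bash
for i in 1 2 3; do python3 -m pendant '[20,0,0,-0.5,0, 20,0,0,-0.5,0]' | grep force; done; python3 -c "
from h import *
st()"
```

```text
contact_force: [1.0, -5.9, 3.4]
contact_force: [1.8, -5.5, 3.2]
contact_force: [0.6, -5.1, 3.3]
t 13.6 rack [  1.5 -15.4] z 15.4 F rack [-0.3 -5.1  3.3] w 20.1 toolx [ 0. -0. -1.] yaw(tool y vs rack x) -0.0003
```

```bash
for i in 1 2 3 4; do python3 -m pendant '[20,0,0,-0.4,0, 20,0,0,-0.4,0]' | grep force; done; python3 -c "
from h import *
st()"
```

```text
contact_force: [0.3, -5.8, 1.8]
contact_force: [1.7, -8.2, 1.9]
contact_force: [2.2, -9.7, 2.4]
contact_force: [1.9, -11.4, 2.5]
t 14.6 rack [  1.4 -14.3] z 15.4 F rack [ -0.  -11.5   2.5] w 19.9 toolx [ 0.001 -0.002 -1.   ] yaw(tool y vs rack x) -0.002
```

```bash
for i in 1 2 3; do python3 -m pendant '[20,0,0,-0.4,0, 20,0,0,-0.4,0]' | grep force; done; python3 -c "
from h import *
st();bottles('scene');wv('w5')"
```

```text
contact_force: [2.2, -12.9, 1.6]
contact_force: [2.4, -14.1, 1.0]
contact_force: [2.5, -15.2, 1.6]
t 15.35 rack [  1.3 -13.7] z 15.4 F rack [ -0.1 -15.4   1.6] w 20.0 toolx [ 0.002 -0.004 -1.   ] yaw(tool y vs rack x) -0.0033
scene bottle cap rack [  0.9 149.9] top rect (array([  0.5, 147. ]), array([47.6, 45.2]), 89.4)
scene bottle cap rack [  5.1 106.4] top rect (array([ 11.1, 108.5]), array([32.1, 58.8]), 17.2)
wrist cap [304. 107.] [-0.2 62.3] [31.5 30.9]
wrist cap [302. 293.] [-1.3 18.4] [31.3 32.1]
wall -1 [-37.6 -31.7 -26.1] 35.0 90.0
wall 1 [27.8 33.2 39.1] 35.0 89.0
```

View pics/w5.png

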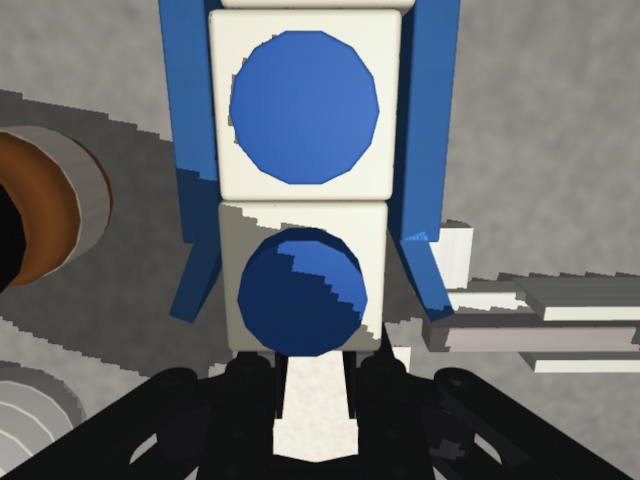

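```bash
python3 -m pendant '[20,0,0,0.7,0, 20,0,0,0.7,0, 20,0,0,0.7,0, 20,0,0,0.7,0, 20,0,0,0.7,0, 20,0,0,0.7,0, 20,0,0,0.7,0, 20,0,0,0.7,0, 20,0,0,2,0, 20,0,0,4,0, 20,0,0,15,0, 30,0,0,20,0, 30,-45,0,0,0, 30,-50,0,0,0, 30,0,43,0,0, 30,0,43,0,0, 30,0,42,0,0, 30,0,0,0,0]'; python3 -c "
from h import *
st();p,P=bottles('top');bottles('scene');survey('scene');plan(128.8,-17,38);wv('w6')"
```

```text
clock: 17.7
tcp_pos: [0.6463, -0.0084, 0.11]
orientation: [1.083, 1.284, -1.081]
contact_force: [-0.4, 0.5, -0.0]
grip_width: 0.0298
t 17.7 rack [131.8 -56.7] z 110.0 F rack [-0.3  0.6 -0. ] w 29.8 toolx [ 0.002 -0.    -1.   ] yaw(tool y vs rack x) 0.0012
scene bottle cap rack [  0. 150.] top rect (array([ -1.7, 147.5]), array([42.4, 46.2]), 1.9)
scene bottle cap rack [  1.4 104.3] top rect (array([  0.2, 104.6]), array([47.2, 52.8]), 1.5)
scene bottle cap rack [-0.9 60.5] top rect (array([-0.9, 61.1]), array([53.6, 45.3]), 87.5)
scene cap 123 [365. 193.] mid [0.4815 0.1715 0.0634] mean [0.4819 0.1708 0.063 ] ext [0.032 0.034 0.01 ]
scene cap 111 [358. 207.] mid [0.4912 0.1283 0.0634] mean [0.4911 0.1283 0.063 ] ext [0.03  0.032 0.01 ]
scene cap 115 [349. 220.] mid [0.4959 0.0838 0.0635] mean [0.4954 0.0845 0.0629] ext [0.029 0.031 0.01 ]
scene cap 144 [258. 294.] mid [ 0.4476 -0.1817  0.064 ] mean [ 0.4485 -0.1818  0.0636] ext [0.029 0.03  0.01 ]
scene cap 166 [230. 332.] mid [ 0.4561 -0.2813  0.0634] mean [ 0.4571 -0.2817  0.0635] ext [0.031 0.03  0.009]
scene wall 185 [347. 205.] mid [0.4526 0.137  0.035 ] mean [0.453  0.1388 0.0346] ext [0.033 0.157 0.009]
scene wall 35 [367. 223.] mid [0.5231 0.1227 0.0339] mean [0.5224 0.1191 0.0341] ext [0.014 0.028 0.007]
scene wall 16 [356. 245.] mid [0.5356 0.0536 0.0347] mean [0.5353 0.0541 0.0344] ext [0.009 0.01  0.008]
scene red 35 [390. 267.] mid [0.646  0.008  0.0971] mean [0.6382 0.0227 0.0702] ext [0.03  0.054 0.131]
scene buffer 122 [365. 193.] mid [0.4755 0.1873 0.0474] mean [0.4814 0.1737 0.061 ] ext [0.043 0.062 0.042]
line x at y=0.05,0.15: 0.46723387 0.45114714 ang 2.982092 0.05863476 0.21537788
scene table z -0.000635963554611596
shift tool mm [ 71.8   1.  -40.2] turn about x -0.0013
wrist cap [18. 19.] [ 8.4 53.4] [16.7 15.9]
wrist cap [ 21. 113.] [ 3.6 17.1] [23.3 30.6]
wall 1 [28.7 35.2 40.3] 35.0 67.0
```

View pics/w6.png

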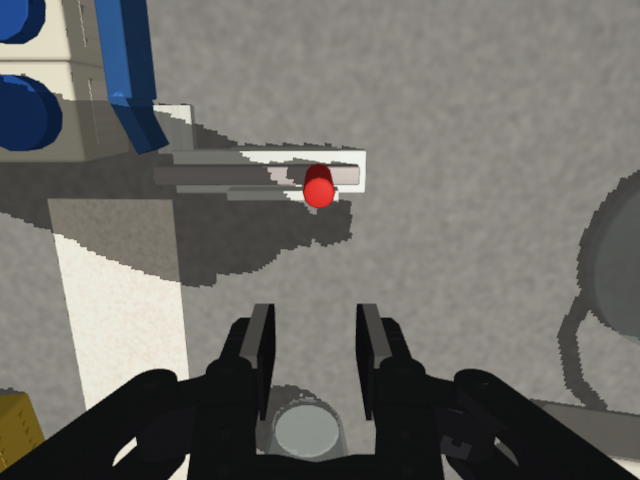

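```bash
python3 -m pendant '[30,0,0,-20,0, 30,0,-1,-20,0, 30,36,0,0,0, 30,36,0,0,0, 30,0,0,0,0, 30,0,-5,0,0, 30,0,-4,0,0, 30,0,-4,0,0, 30,0,-4,0,0]';python3 -c "
from h import *
st()"; python3 -m pendant '[30,0,-5,0,0, 30,0,-5,0,0, 30,0,-5,0,0, 30,0,-5,0,0, 30,0,-5,0,0, 30,0,-5,0,0, 30,0,-5,0,0, 30,0,-5,0,0, 30,0,-3,0,0, 30,0,-2,0,0]';python3 -c "
from h import *
st()"
```

```text
clock: 19.02
tcp_pos: [0.6202, 0.0282, 0.0394]
orientation: [1.085, 1.283, -1.081]
contact_force: [0.8, 0.4, 1.7]
grip_width: 0.0297
t 19.02 rack [112.3 -16.1] z 39.4 F rack [0.9 0.2 1.7] w 29.7 toolx [ 0.003  0.001 -1.   ] yaw(tool y vs rack x) 0.0
clock: 20.27
tcp_pos: [0.5747, 0.0202, 0.0382]
orientation: [1.083, 1.285, -1.083]
contact_force: [1.9, -0.4, 0.7]
grip_width: 0.03
t 20.27 rack [ 66.1 -16.3] z 38.2 F rack [ 1.8 -0.7  0.7] w 30.0 toolx [-0. -0. -1.] yaw(tool y vs rack x) -0.0002
```

```bash
python3 -m pendant '[30,0,-2,0,0, 30,0,-2,0,0, 30,0,-1,0,0, 30,0,-1,0,0]'|grep force; for i in 1 2 3 4 5; do python3 -m pendant '[30,0,-0.5,0,0, 30,0,-0.5,0,0]' | grep -E "force|tcp"; done; python3 -c "
from h import *
st()"
```

```text
contact_force: [1.6, -1.8, 0.0]
tcp_pos: [0.568, 0.0192, 0.0382]
contact_force: [2.2, -0.7, 0.9]
tcp_pos: [0.567, 0.019, 0.0383]
contact_force: [1.9, -1.2, 0.4]
tcp_pos: [0.566, 0.0189, 0.0383]
contact_force: [2.3, -1.4, -0.0]
tcp_pos: [0.5657, 0.0188, 0.0383]
contact_force: [5.2, -1.2, -3.8]
tcp_pos: [0.5656, 0.0188, 0.0384]
contact_force: [9.1, -0.9, -6.4]
t 22.02 rack [ 56.9 -16.2] z 38.4 F rack [ 8.9 -2.4 -6.4] w 29.9 toolx [ 0.003 -0.    -1.   ] yaw(tool y vs rack x) 0.0002
```

The bolt hit its hard stop at x = 56.9, where I expected about 57. Now I retreat and check.

```bash
python3 -m pendant '[30,0,2,0,0, 30,0,2,0,0, 30,0,4,0,0, 30,0,2,0,0, 30,-20,0,0,0, 30,-50,0,0,0, 30,-50,0,0,0, 30,0,60,0,0, 30,0,60,0,0, 30,0,60,0,0, 30,0,60,0,0, 30,0,0,0,0, 30,0,0,0,0]'; python3 - <<'E'
from h import *
st();p,P=bottles('top');bottles('scene')
H,S,V=colors(p); m=(P[...,2]>.03)&((H<6)|(H>174))&(S>150)&(V>80)&(np.abs(rk(P)[...,0]-70)<80)&(np.abs(rk(P)[...,1])<40)
print('handle',rk(P[m]).mean(0),m.sum())
s,_=viewer.grab_frame('scene')
a=cv2.resize(p[180:300,210:340],(433,400),interpolation=2); b=cv2.resize(s[160:300,280:430],(367,343),interpolation=2); b=cv2.copyMakeBorder(b,0,57,0,0,cv2.BORDER_CONSTANT)
save('fin',np.hstack([a,b]))
E
```

```text
clock: 23.65
tcp_pos: [0.81, 0.0602, 0.1589]
orientation: [1.083, 1.284, -1.084]
contact_force: [-0.5, 0.6, -0.1]
grip_width: 0.0304
t 23.65 rack [304.7 -16.7] z 158.9 F rack [-0.4  0.7 -0.1] w 30.4 toolx [-0.001 -0.001 -1.   ] yaw(tool y vs rack x) -0.0006
top bottle cap rack [-0.3 60.9] top rect (array([ 0. , 60.9]), array([53.7, 46.6]), 89.9)
top bottle cap rack [-2.9 14.2] top rect (array([-1.7, 18.7]), array([44.8, 44.2]), 89.7)
top bottle cap rack [ 2.5 99.2] top rect (array([ 0.8, 89.8]), array([48.7, 33.2]), 2.9)
scene bottle cap rack [ -0.8 148. ] top rect (array([  0.2, 146. ]), array([44.3, 51.6]), 3.4)
scene bottle cap rack [-2.3 15.8] top rect (array([-2.1, 18.2]), array([49.2, 44.2]), 89.6)
handle [ 62.71844649 -14.53675237] 30
```

View pics/fin.png

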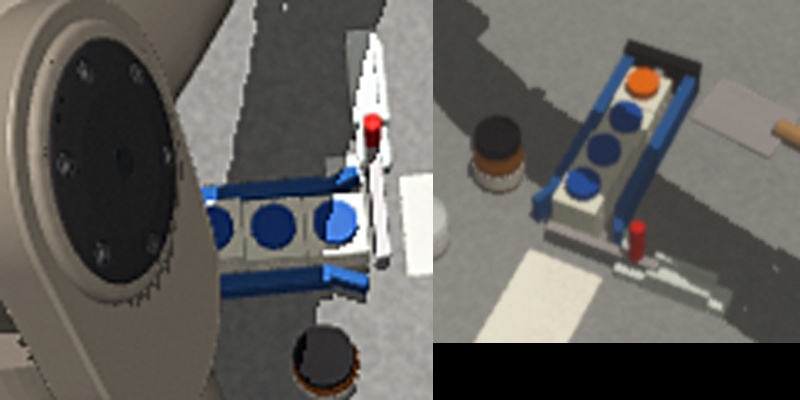

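The bolt bar lies across the mouth, the handle is at the shut position, and the row is straight in the lane.

```bash
python3 -c "
from bench import r
print(r.hand_in())"
```

```text
the job is handed in; nothing more can be done
None
```

The row is packed in the rack against the buffer, the gate bolt is shut behind it, and I handed the job in at about 24 s on the robot's clock.

- **Pushing the row:** I closed up the four bottles and pushed them from bottle_4's tail, sliding on the bench, until the force rose at the buffer. I then pressed until the wrist read 15.4 N. Before the buffer, sliding took about 5 N, so the buffer saw roughly 10 N. I estimated that figure; the buffer's own force could not be read directly.
- **Bolt:** I pushed it by its handle to its hard stop. The force rose from 2 N to 9 N, and the tool stopped at 56.9 mm against the expected 57 mm. I then moved the arm well clear.
- **Last checks:**
  - **Row:** it is straight in the lane, with its tail about 4 mm outside the mouth, inside the 6 mm allowed.
  - **Bolt:** the bar is across the mouth. The camera put the handle at 63 mm against 65 mm nominal, within measuring error.
  - **Bystanders:** none was touched on purpose, and the jar and spatula look unmoved. I did not re-measure the others.
- **Unclear reading:** the arm hid part of the row in the last top view. Its reading of bottle_2, about 5 mm off the expected spacing, is therefore not reliable. The last scene view showed all four caps in line.

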